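Trace the clip rail of a board carrier

ROBOT

A 6-joint arm with a two-finger parallel gripper is mounted at the origin on a cart in front of the work surface, level with it; the furniture and walls round the work are solid. World frame = base frame: x ahead of the robot, y to its left, z up, the work surface at z = 0. Lengths are in mm, angles in rad, forces in N, time in s.
With the tool pointing down it reaches from about 350 to 975 mm from the base axis. Payload 7.1 kg.
Tool frame: the origin (TCP) lies at the very end of the fingers, on their centre line; the grasp point (between the pads) lies 19 mm behind it; z points along the fingers, x is the direction in which the jaws open and shut, and the axes are right-handed (so a half turn about z gives the same grasp; the last joint's range is limited). The gripper opens to 88 mm and grips with 3 to 60 N. Pads are 20 mm wide; open, the fingers measure 115 mm over their backs; the gripper's body (75 mm by 178 mm) begins 61 mm behind the grasp point.
Start: joints at [1.265, 0.423, 1.63, -0, 1.089, -0.019], TCP at [176.771, 599.464, 222.675] pointing down, gripper open.
Joint ranges: [-3, 3], [-0.9, 2.11], [0.09, 2.58], [-1.31, 4.45], [0.11, 2.69], [-2.54, 2.54]. Speed limits (rad/s): [2.39, 2.39, 3.01, 3.14, 3.14, 3.14].

INTERFACE

Orientations are given as a rotation vector (axis times angle).
In Python, from workcell import ctrl gives the robot as it stands. The module is installed in compiled form; this text tells all that it offers.
- The arm moves only by the tool move_arm, never from a script. Its argument "motion" is a list of rows, each a list of 2 entries, a list of its own where there are three numbers: the shift along the tool's x, y, z normalised to -1 to 1, where 1 is 150 mm, then the turn, a rotation vector about the tool's x, y, z normalised to -1 to 1, where 1 is 60 degrees. In form: [[[x, y, z], [rx, ry, rz]], ...]. A call has exactly 5 rows; each row is the pose to reach, as a shift and turn from the pose commanded when the call began, along the tool's axes at that moment; what a row does not reach only later rows make up. A row lasts 1/8 s, in which the tool goes at most 62.5 mm and 10.7 degrees, less where a joint would pass 70% of its speed; a pose out of reach is approached as far as the arm can. A call with a number of a shift or a turn outside -1 to 1 is refused whole. A call with a gripper value outside its range is refused whole. "gripper" is the opening, from 0 (shut) to 1 (fully open), set as the call begins (left out, the last holds). The fingers move at their own pace and stop on an object; the grip force is fixed at half the most. Time passes only in rows, so rows that repeat a pose let the fingers close, or fill a call up. It gives the time, the measured TCP pose, the force and the opening at its end, in the units of the state.
- ctrl.get_obs(): the state, without advancing time (a new reading comes with each control period).
- ctrl.get_image(name): name is "side" or "top"; returns a dict with "pixels" (384x512x3 uint8, red, green, blue), "camera_matrix" (3x3 intrinsics, pixels), "D" ([k1, k2, p1, p2, k3] as OpenCV has them; the pictures are not rectified), "R" (3x3) and "t" (3): a world point X has camera coordinates R X + t. Camera axes: x right, y down, z forward; pixel columns grow to the right and rows downward; lengths in mm; the calibration is good to about 2 mm. A picture is of the moment at which its call begins. There is no depth.
- ctrl.close_job(): hands the job in, once; it reports no verdict.
Trained networks look in the newest picture that a camera, given by its name, has taken for a name from the list of things; names that differ only in an ending like _2 or _b are one class to them, and where a whole thing is asked for, a point or a joint stands for the part that bears it (a point fixed in the world has none). Each returns a list of dicts, best first, with "p" (0 to 1); they miss things now and then, are a little off and sometimes report something else, mostly with a low value. They report only what shows in the picture. A call takes as long as a camera call.
- ctrl.boxes_of(camera, name): "location" ([x, y, z] in mm, in world coordinates, good to about 4 mm: the middle of the surface that is visible of it).
- ctrl.regions_of(camera, name): "mask" (384x512 bool, what is visible of it).
- ctrl.pinpoint(camera, name): "location" ([x, y, z] in mm, in world coordinates, good to about 4 mm: a listed point, or the origin of a listed thing).
The state is a dict: "t": time; "qpos": joint angles; "qvel": joint speeds; "joint_torque": joint torques, N m; "ee_pos": TCP position; "orientation": TCP orientation; "ft_force": force on the tool from outside, world axes, zero at the start; "moment": the same for the moment, N m; "width": finger opening in mm.
Only numpy, scipy, OpenCV 4.12 (cv2) and the standard library are available. Lean on these libraries where they do the work, as an engineer would, in place of code of your own. Each camera call takes 0.05 s, during which the arm holds its last target.

TASK

Lock the circuit board into its carrier by tracing the U of five black clips with a fingertip: start with the clip beside the brass stud and follow the U round to its other end, pressing each clip in turn gently down to its stop, leaving none out. From the first clip to the last keep the fingertips low over the carrier, within about 4 cm of the clips. Grasp, lift or shift nothing: the carrier, the chip box on the board and the things beside it stay where they are.

Things in the scene. Friction and masses are not known exactly. Their poses are not given: they have to be found in the camera images.
- carrier: Loose aluminium plate, 104 (x) x 160 (y) x 12 mm, about 1.8 kg, lying at any yaw. Origin: centre of its underside. A green board (64 x 104 mm, top 13.6 mm above the bench) is fixed on it; five black clips stand in a U along the plate's edges: one on its +y side, three on its +x side, one on its -y side. A tall microscope stands beyond it to the left, a laptop to the right: keep the arm clear of both.
- stud_top (a point): Top of the brass ground stud (nut 13 mm across, 5 mm high; stud 6 mm thick, top 22 mm above the bench) in the carrier's corner at x -43, y +66 mm. It stands 33 mm from the middle of the clip at the starting end of the U; its corner is the only one with a stud.
- clip_1_top (a point): The first (beside the stud) clip along the U, counted from the stud: centre of its flat top. Black bar 46 mm long (along this point's x), 13 mm wide, with a flat top 24 mm long and ends ramped down at 27 degrees. Up: top 20 mm above the bench; fully down: 14.5 mm (still 0.9 mm above the board and 2.5 mm above the plate). Slides straight down, takes about 3 N to move, has a hard stop, no spring: stays where it is left. Clips are about 48 to 51 mm apart, centre to centre.
- clip_1 (a joint): How far the first (beside the stud) clip has been pressed down, in m: starts at 0 to 0.001, 0.0055 at its stop.
- clip_2_top (a point): The second clip along the U, counted from the stud: centre of its flat top. Black bar 46 mm long (along this point's x), 13 mm wide, with a flat top 24 mm long and ends ramped down at 27 degrees. Up: top 20 mm above the bench; fully down: 14.5 mm (still 0.9 mm above the board and 2.5 mm above the plate). Slides straight down, takes about 3 N to move, has a hard stop, no spring: stays where it is left. Clips are about 48 to 51 mm apart, centre to centre.
- clip_2 (a joint): How far the second clip has been pressed down, in m: starts at 0 to 0.001, 0.0055 at its stop.
- clip_3_top (a point): The third clip along the U, counted from the stud: centre of its flat top. Black bar 46 mm long (along this point's x), 13 mm wide, with a flat top 24 mm long and ends ramped down at 27 degrees. Up: top 20 mm above the bench; fully down: 14.5 mm (still 0.9 mm above the board and 2.5 mm above the plate). Slides straight down, takes about 3 N to move, has a hard stop, no spring: stays where it is left. Clips are about 48 to 51 mm apart, centre to centre.
- clip_3 (a joint): How far the third clip has been pressed down, in m: starts at 0 to 0.001, 0.0055 at its stop.
- clip_4_top (a point): The fourth clip along the U, counted from the stud: centre of its flat top. Black bar 46 mm long (along this point's x), 13 mm wide, with a flat top 24 mm long and ends ramped down at 27 degrees. Up: top 20 mm above the bench; fully down: 14.5 mm (still 0.9 mm above the board and 2.5 mm above the plate). Slides straight down, takes about 3 N to move, has a hard stop, no spring: stays where it is left. Clips are about 48 to 51 mm apart, centre to centre.
- clip_4 (a joint): How far the fourth clip has been pressed down, in m: starts at 0 to 0.001, 0.0055 at its stop.
- clip_5_top (a point): The fifth (far end of the U) clip along the U, counted from the stud: centre of its flat top. Black bar 46 mm long (along this point's x), 13 mm wide, with a flat top 24 mm long and ends ramped down at 27 degrees. Up: top 20 mm above the bench; fully down: 14.5 mm (still 0.9 mm above the board and 2.5 mm above the plate). Slides straight down, takes about 3 N to move, has a hard stop, no spring: stays where it is left. Clips are about 48 to 51 mm apart, centre to centre.
- clip_5 (a joint): How far the fifth (far end of the U) clip has been pressed down, in m: starts at 0 to 0.001, 0.0055 at its stop.
- chip_carrier: Small black chip box, 22 x 30 x 10 mm, lying loose on the middle of the circuit board; not to be disturbed. Origin: centre of its underside.
- loupe: Black loupe, 37 mm across, 40 mm high, standing loose on the bench beside the work; not to be disturbed. Origin: centre of its underside.
- post_holder: Black post holder with a side thumbscrew, 36 x 25 x 50 mm, standing loose on the bench beside the work; not to be disturbed. Origin: centre of its underside.
- driver_red: Red-handled screwdriver, 154 mm long, 13 mm thick, lying loose on the bench; not to be disturbed. Origin: centre of its underside.

How it is judged (in metres and radians):
On the way, in this order (a step that is already met when the one before it is completed fails the run):
1. the first (beside the stud) clip is down, after those before it (value of joint clip_1 above 0.0042 m), for 0.1 s.
2. the second clip is down, after those before it (value of joint each of clip_1, clip_2 above 0.0042 m), for 0.1 s.
3. the third clip is down, after those before it (all of step 2 and value of joint clip_3 above 0.0042 m), for 0.1 s.
4. the fourth clip is down, after those before it (all of step 3 and value of joint clip_4 above 0.0042 m), for 0.1 s.
5. the fifth (far end of the U) clip is down, after those before it (all of step 4 and value of joint clip_5 above 0.0042 m), for 0.1 s.
At the end, for the whole second after the job is handed in: All five clips are pressed at least 4.2 of their 5.5 mm, the carrier lies flat within 12 mm of where it was, the chip box still lies on the board within about 30 mm of the carrier's centre, and the loupe, post holder and screwdriver are within 15 mm of where they were (all of step 5 and distance of carrier from where it was at the start of the episode below 0.012 m and angle between carrier's own z axis and vertical below 0.04 rad and linear speed of carrier below 0.01 m/s and distance between chip_carrier and carrier below 0.032 m and distance of each of loupe, post_holder, driver_red from where it was at the start of the episode below 0.015 m); the robot touches nothing.
It fails at once if a clip or the carrier is pressed with more than 40 N (contact force between the fingers and carrier above 40 N).
It fails at once if the carrier is lifted, tipped or shoved more than 15 mm (height (world z) of carrier above 0.006 m or angle between carrier's own z axis and vertical above 0.06 rad or distance of carrier from where it was at the start of the episode above 0.015 m).
It fails at once if between the first clip and the last the hand leaves the rail (fingertips more than about 6 cm above the clips, or off to the side of the carrier) (value of joint clip_1 above 0.0042 m and value of joint clip_5 below 0.0042 m and (height (world z) of the grasp point above 0.105 m or horizontal distance between the grasp point and carrier above 0.16 m)).
It fails at once if the chip box is lifted or pushed off its place (z of chip_carrier in the frame of carrier above 0.022 m or horizontal distance between chip_carrier and carrier above 0.03 m).
It fails at once if the loupe, post holder or screwdriver is knocked, lifted or moved more than 20 mm (distance of any of loupe, post_holder, driver_red from where it was at the start of the episode above 0.02 m).
It also fails if it takes over 56 s, if anything falls off the work surface, if the arm or the gripper's body presses on something with over 40 N, if the wrist force passes 120 N, or if a joint passes its speed limit or range.

## Working session

There is one attempt and no reset: what is moved stays moved. The work goes in short steps, Python scripts to look and compute and a tool call to move; the robot and the scene stay as the last step left them, time stands still between calls to the robot, and variables do not carry over. Pictures are saved under pics/ and viewed, and the job is handed in when it is done.

Besides the shell and the picture viewer there is one more tool, called as name(argument=value, ...), one argument or row to a line, values as JSON. move_arm: Moves the arm, as the interface text tells. Its arguments: {"type":"object","properties":{"motion":{"type":"array","items":{"type":"array"}},"gripper":{"type":"number"}},"required":["motion"]}

```bash
mkdir -p pics; python3 - <<'E'
from workcell import ctrl
import cv2,json
o=ctrl.get_obs();print({k:o[k] for k in('t','ee_pos','orientation','ft_force','width')})
for c in('top','side'):
    im=ctrl.get_image(c);cv2.imwrite(f'pics/{c}0.png',im['pixels'][:,:,::-1])
    print(c,im['camera_matrix'],im['R'],im['t'],im['D'])
    for n in('carrier','stud_top','clip_1_top','clip_2_top','chip_carrier','loupe','post_holder','driver_red'):
        print(n,[([round(float(v),1) for v in d['location']],round(float(d['p']),2)) for d in ctrl.pinpoint(c,n)])
E
```

```text
{'t': 0.0, 'ee_pos': array([176.62183552, 598.94085961, 221.91256024]), 'orientation': array([ 2.51541414e+00,  1.88059519e+00, -1.92927566e-03]), 'ft_force': array([ 0.25501479, -0.04662957,  0.30317859]), 'width': 87.94519823370682}
top [[409.61852309   0.         262.39222092]
 [  0.         409.61852309 198.40025749]
 [  0.           0.           1.        ]] [[ 0.0170531  -0.99980511  0.00994685]
 [-0.9990262  -0.017443   -0.04052645]
 [ 0.04069205 -0.00924606 -0.99912895]] [ -32.15138278  492.95819077 1270.08600542] [0.01767484 0.         0.         0.         0.        ]
carrier [([511.4, -109.3, 2.9], 0.75), ([558.4, -65.9, 23.3], 0.68)]
stud_top [([494.0, -183.6, 27.2], 0.56)]
clip_1_top [([471.6, -161.3, 19.3], 0.57), ([509.1, -113.6, -2.4], 0.35)]
clip_2_top [([446.5, -117.3, 17.9], 0.42)]
chip_carrier [([520.5, -111.6, 12.0], 0.55)]
loupe [([434.3, -320.1, -0.8], 0.64)]
post_holder [([476.4, 144.6, -2.2], 0.44)]
driver_red [([451.1, 276.5, -0.4], 0.5), ([433.3, -319.6, 0.8], 0.3)]
side [[380.09141807   0.         259.48096654]
 [  0.         380.09141807 188.63531668]
 [  0.           0.           1.        ]] [[ 0.99882717 -0.04322985  0.02180526]
 [-0.00862595 -0.60203131 -0.79842588]
 [ 0.04764328  0.79730137 -0.60169813]] [-508.26372132   28.37373272  965.96892167] [0.03896807 0.         0.         0.         0.        ]
carrier [([508.5, -107.5, -2.0], 0.88)]
stud_top [([495.2, -183.3, 24.0], 0.66)]
clip_1_top [([470.1, -165.3, 19.1], 0.66), ([560.4, -63.4, 21.7], 0.41)]
clip_2_top [([446.7, -116.0, 19.3], 0.46)]
chip_carrier [([516.7, -110.0, 12.1], 0.65)]
loupe [([437.2, -320.2, -3.0], 0.91)]
post_holder [([473.9, 138.1, 0.7], 0.74)]
driver_red [([453.6, 279.0, 1.6], 0.43)]
```

View images.

View pics/top0.png

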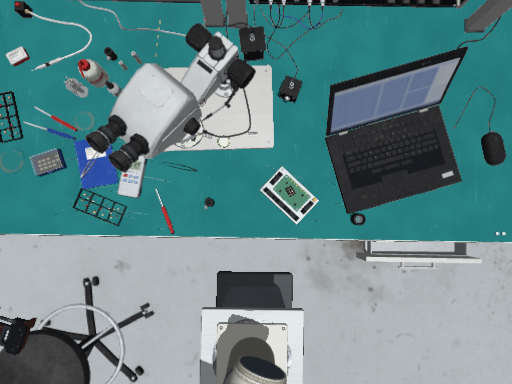

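View pics/side0.png

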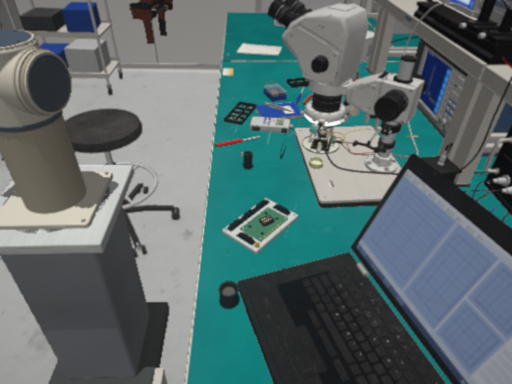

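```bash
python3 - <<'E'
from workcell import ctrl
import cv2
for c,(x,y,w,h) in dict(top=(240,150,140,110),side=(200,170,140,110)).items():
    im=ctrl.get_image(c)['pixels'][:,:,::-1][y:y+h,x:x+w]
    cv2.imwrite(f'pics/{c}z.png',cv2.resize(im,None,fx=5.5,fy=5.4,interpolation=cv2.INTER_CUBIC))
    for n in ('clip_1_top','clip_2_top','clip_3_top','clip_4_top','clip_5_top'):
        print(n,[([round(float(v),1) for v in d['location']],round(float(d['p']),2)) for d in ctrl.pinpoint(c,n)])
E
```

```text
clip_1_top [([471.0, -162.8, 20.3], 0.37)]
clip_2_top [([444.5, -116.1, 15.6], 0.45)]
clip_3_top [([480.1, -84.0, 18.4], 0.47)]
clip_4_top [([509.7, -48.1, 21.5], 0.52)]
clip_5_top [([559.2, -66.5, 21.3], 0.56), ([473.4, 144.6, 0.7], 0.53)]
clip_1_top [([468.7, -161.3, 17.8], 0.6), ([522.5, -110.3, 13.7], 0.19)]
clip_2_top [([451.0, -115.0, 18.9], 0.46)]
clip_3_top [([479.3, -82.4, 18.3], 0.61)]
clip_4_top [([509.3, -48.4, 23.1], 0.58)]
clip_5_top [([558.3, -62.7, 18.1], 0.46)]
```

View zooms.

View pics/topz.png

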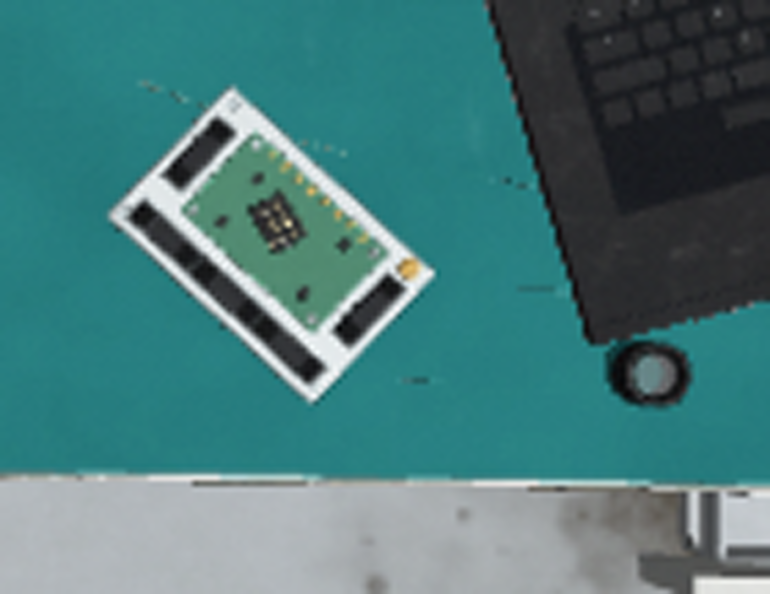

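View pics/sidez.png

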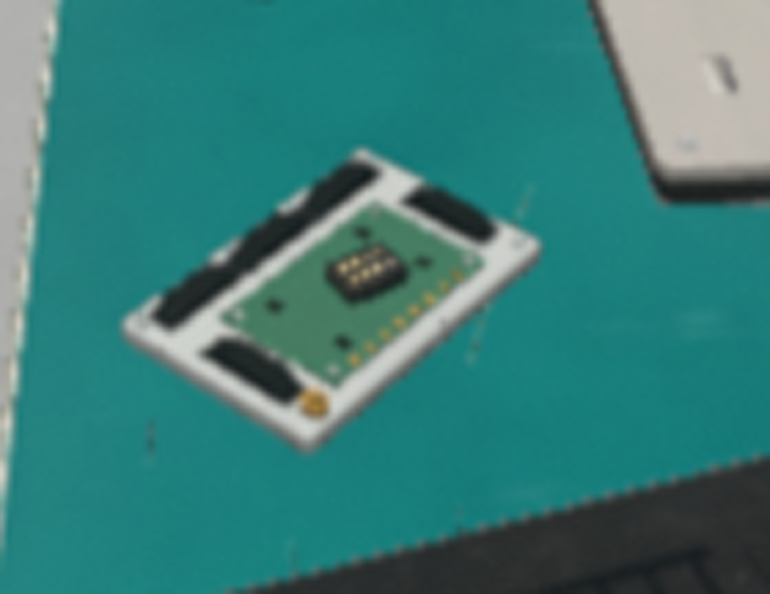

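```bash
cat > h.py <<'E'
from workcell import ctrl
import numpy as np,cv2
from scipy.spatial.transform import Rotation as Ro
def unproj(im,px,z):
    n=cv2.undistortPoints(np.array(px,float).reshape(-1,1,2),im['camera_matrix'],im['D']).reshape(-1,2)
    R,t=np.array(im['R']),np.array(im['t']);C=-R.T@t
    d=np.c_[n,np.ones(len(n))]@R
    s=(z-C[2])/d[:,2];return C+s[:,None]*d
def st():
    o=ctrl.get_obs();M=Ro.from_rotvec(o['orientation']).as_matrix()
    print('t',round(o['t'],2),'p',np.round(o['ee_pos'],2),'F',np.round(o['ft_force'],2),'w',round(o['width'],1),'xyaw',round(np.degrees(np.arctan2(M[1,0],M[0,0])),2),'tilt',np.round(M[:,2],4),'q',np.round(o['qpos'],3))
    return o,M
E
python3 - <<'E'
from h import *
crops=dict(top=(240,150,[(233,88),(433,272),(312,402),(110,215)],[(369,311),(200,152),(141,212),(315,373),(409,268)]),
 side=(200,170,[(541,243),(308,447),(124,325),(361,150)],[(252,370),(452,213),(358,168),(170,318),(313,400)]))
for c,(x,y,pc,pk) in crops.items():
    im=ctrl.get_image(c)
    f=lambda p:[((u+.5)/5.5+x-.5,(v+.5)/5.4+y-.5) for u,v in p]
    P=unproj(im,f(pc),12)   # corners order: (-x,-y),(-x,+y),(+x,+y),(+x,-y)
    L=np.array([(-52,-80),(-52,80),(52,80),(52,-80)],float)
    Q=P[:,:2];m=Q.mean(0)
    a=np.angle(np.sum((Q-m)@[1,1j]*np.conj(L@[1,1j])))
    print(c,'corners',P.round(1).tolist(),'c',m.round(1),'yaw',np.degrees(a).round(2),'sides',np.linalg.norm(np.diff(Q,axis=0),axis=1).round(1))
    K=unproj(im,f(pk),18)[:,:2]
    R=np.array([[np.cos(a),np.sin(a)],[-np.sin(a),np.cos(a)]])
    print('local clip1,clip5,railend-,railend+,stud',((K-m)@R.T).round(1).tolist())
N=np.array([[470.6,-162.7],[447.4,-116.1],[479.7,-83.2],[509.5,-48.3],[559,-65]])
a=np.radians(135);m=np.array([510,-108])
R=np.array([[np.cos(a),np.sin(a)],[-np.sin(a),np.cos(a)]]);print(((N-m)@R.T).round(1))
st()
E
```

```text
top corners [[596.3, -83.1, 12.0], [491.5, -198.4, 12.0], [415.3, -130.7, 12.0], [521.3, -14.4, 12.0]] c [ 506.1 -106.6] yaw 137.75 sides [155.8 102.  157.3]
local clip1,clip5,railend-,railend+,stud [[-8.9, 66.2], [-10.4, -66.1], [37.8, -66.7], [38.1, 68.2], [-42.5, 65.8]]
side corners [[598.4, -81.9, 12.0], [491.4, -203.9, 12.0], [417.0, -131.7, 12.0], [522.7, -13.4, 12.0]] c [ 507.4 -107.7] yaw 138.0 sides [162.3 103.6 158.6]
local clip1,clip5,railend-,railend+,stud [[-11.2, 68.4], [-12.2, -65.1], [39.7, -62.9], [35.1, 67.2], [-40.9, 65.5]]
[[-10.8  66.5]
 [ 38.5  50. ]
 [ 39.    3.9]
 [ 42.6 -41.9]
 [ -4.2 -65.1]]
t 1.6 p [176.77 599.47 222.69] F [-0.89  0.56  0.62] w 88.0 xyaw 73.57 tilt [-0.  0. -1.] q [ 1.265  0.423  1.63   0.     1.089 -0.019]
```

move_arm(
  motion=[
    [[-0.17,0.13,0],[0,0,0]],
    [[-0.34,0.26,0],[0,0,0]],
    [[-0.52,0.4,0],[0,0,0]],
    [[-0.69,0.53,0],[0,0,0]],
    [[-0.86,0.66,0],[0,0,0]],
  ],
  gripper=0,
)

```text
t: 2.22
ee_pos: [235.6, 446.8, 222.8]
orientation: [-2.516, -1.881, -0.001]
ft_force: [0.0, 0.0, 0.9]
width: 41.4
```

move_arm(
  motion=[
    [[-0.17,0.13,0],[0,0,0]],
    [[-0.34,0.26,0],[0,0,0]],
    [[-0.52,0.4,0],[0,0,0]],
    [[-0.69,0.53,0],[0,0,0]],
    [[-0.86,0.66,0],[0,0,0]],
  ],
)

```text
t: 2.85
ee_pos: [294.0, 295.1, 222.9]
orientation: [-2.516, -1.881, -0.001]
ft_force: [1.1, -0.4, 0.1]
width: 0.6
```

move_arm(
  motion=[
    [[-0.17,0.13,0],[0,0,0]],
    [[-0.34,0.26,0],[0,0,0]],
    [[-0.52,0.4,0],[0,0,0]],
    [[-0.69,0.53,0],[0,0,0]],
    [[-0.86,0.66,0],[0,0,0]],
  ],
)

```text
t: 3.48
ee_pos: [352.6, 143.3, 222.9]
orientation: [2.516, 1.881, 0.001]
ft_force: [0.7, 0.6, 1.4]
width: 0.6
```

move_arm(
  motion=[
    [[-0.17,0.13,0],[0,0,0]],
    [[-0.34,0.26,0],[0,0,0]],
    [[-0.52,0.4,0],[0,0,0]],
    [[-0.69,0.53,0],[0,0,0]],
    [[-0.86,0.66,0],[0,0,0]],
  ],
)

```text
t: 4.1
ee_pos: [411.1, -8.6, 222.9]
orientation: [2.516, 1.881, 0.001]
ft_force: [0.7, 0.9, -0.2]
width: 0.6
```

move_arm(
  motion=[
    [[-0.17,0.13,0],[0,0,0.08]],
    [[-0.34,0.26,0],[0,0,0.17]],
    [[-0.52,0.4,0],[0,0,0.25]],
    [[-0.69,0.53,0],[0,0,0.34]],
    [[-0.86,0.66,0],[0,0,0.428]],
  ],
)

```text
t: 4.72
ee_pos: [469.5, -160.3, 222.8]
orientation: [2.873, 1.27, 0.001]
ft_force: [0.9, -0.0, -0.6]
width: 0.7
```

```bash
python3 -c "
from h import *
o,M=st();print('tool delta/150',np.round(M.T@(np.array([470,-162.9,45])-o['ee_pos'])/150,4))"
```

```text
t 4.72 p [ 469.48 -160.35  222.82] F [ 0.93 -0.01 -0.6 ] w 0.7 xyaw 47.7 tilt [ 4.e-04 -1.e-04 -1.e+00] q [-0.353  0.233  1.91   0.     0.998 -1.186]
tool delta/150 [-0.0105  0.0136  1.1855]
```

move_arm(
  motion=[
    [[-0.01,0.013,0.25],[0,0,0]],
    [[-0.01,0.013,0.5],[0,0,0]],
    [[-0.01,0.013,0.8],[0,0,0]],
    [[-0.01,0.013,1.0],[0,0,0]],
    [[-0.01,0.013,1.0],[0,0,0]],
  ],
)

```text
t: 5.35
ee_pos: [468.0, -161.1, 71.0]
orientation: [-2.868, -1.274, 0.005]
ft_force: [-0.4, -0.0, 0.7]
width: 0.6
```

move_arm(
  motion=[
    [[0,0,0.08],[0,0,0]],
    [[0,0,0.16],[0,0,0]],
    [[0,0,0.2],[0,0,0]],
    [[0,0,0.2],[0,0,0]],
    [[0,0,0.2],[0,0,0]],
  ],
)

```text
t: 5.98
ee_pos: [469.7, -161.7, 42.9]
orientation: [2.871, 1.275, 0.0]
ft_force: [0.3, -0.1, -1.2]
width: 0.2
```

```bash
python3 -c "
from h import *
o,M=st();print('tool delta',np.round(M.T@(np.array([470,-162.9,24])-o['ee_pos']),2))
for c,(x,y,w,h) in dict(top=(240,150,140,110),side=(200,140,140,140)).items():
    im=ctrl.get_image(c)['pixels'][:,:,::-1][y:y+h,x:x+w]
    cv2.imwrite(f'pics/{c}1.png',cv2.resize(im,None,fx=4,fy=4,interpolation=cv2.INTER_CUBIC))
"
```

```text
t 5.97 p [ 469.74 -161.72   42.94] F [ 0.26 -0.1  -1.17] w 0.2 xyaw 47.89 tilt [ 4.e-04 -2.e-04 -1.e+00] q [-0.356  0.535  2.008 -0.     0.598 -1.191]
tool delta [-0.7   0.98 18.94]
```

View pics/side1.png

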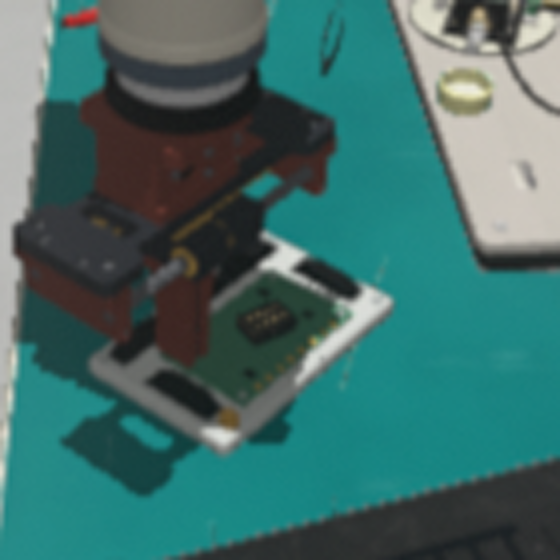

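View pics/top1.png

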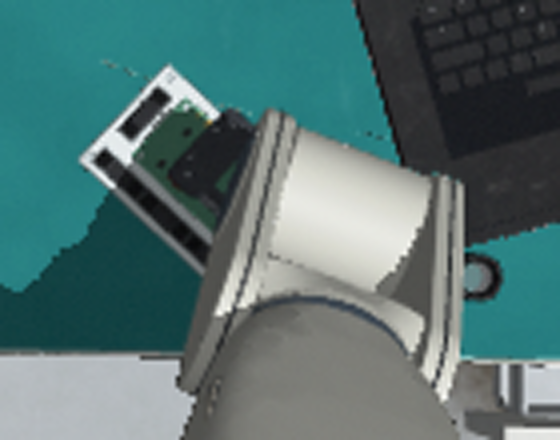

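move_arm(
  motion=[
    [[-0.005,0.006,0.06],[0,0,0]],
    [[-0.005,0.006,0.12],[0,0,0]],
    [[-0.005,0.006,0.14],[0,0,0]],
    [[-0.005,0.006,0.14],[0,0,0]],
    [[-0.005,0.006,0.14],[0,0,0]],
  ],
)

```text
t: 6.7
ee_pos: [469.7, -162.8, 21.7]
orientation: [-2.871, -1.275, 0.0]
ft_force: [0.0, -0.5, -0.4]
width: 0.1
```

move_arm(
  motion=[
    [[0,0,0.005],[0,0,0]],
    [[0,0,0.01],[0,0,0]],
    [[0,0,0.015],[0,0,0]],
    [[0,0,0.02],[0,0,0]],
    [[0,0,0.025],[0,0,0]],
  ],
)

```text
t: 7.32
ee_pos: [469.8, -162.8, 18.0]
orientation: [2.871, 1.275, 0.0]
ft_force: [-0.8, 0.3, 2.1]
width: 0.5
```

```bash
python3 -c "
from h import *
o,M=st()"
```

```text
t 7.33 p [ 469.82 -162.83   18.  ] F [-0.77  0.32  2.07] w 0.5 xyaw 47.89 tilt [ 3.e-04 -1.e-04 -1.e+00] q [-0.358  0.585  2.009 -0.     0.547 -1.193]
```

move_arm(
  motion=[
    [[0,0,0.004],[0,0,0]],
    [[0,0,0.008],[0,0,0]],
    [[0,0,0.012],[0,0,0]],
    [[0,0,0.016],[0,0,0]],
    [[0,0,0.018],[0,0,0]],
  ],
)

```text
t: 7.95
ee_pos: [469.8, -162.8, 15.2]
orientation: [2.871, 1.275, 0.0]
ft_force: [0.0, 0.3, 3.3]
width: 0.2
```

move_arm(
  motion=[
    [[0,0,0.001],[0,0,0]],
    [[0,0,0.002],[0,0,0]],
    [[0,0,0.003],[0,0,0]],
    [[0,0,0.003],[0,0,0]],
    [[0,0,0.003],[0,0,0]],
  ],
)

```text
t: 8.57
ee_pos: [469.8, -162.8, 14.8]
orientation: [2.871, 1.275, 0.0]
ft_force: [0.1, -0.4, 4.9]
width: 0.4
```

move_arm(
  motion=[
    [[0,0,0.001],[0,0,0]],
    [[0,0,0.002],[0,0,0]],
    [[0,0,0.003],[0,0,0]],
    [[0,0,0.003],[0,0,0]],
    [[0,0,0.003],[0,0,0]],
  ],
)

```text
t: 9.2
ee_pos: [469.8, -162.9, 14.8]
orientation: [2.871, 1.275, 0.0]
ft_force: [-1.0, 0.6, 9.8]
width: 0.4
```

move_arm(
  motion=[
    [[0,0,-0.1],[0,0,0]],
    [[0.02,-0.05,-0.14],[0,0,0]],
    [[0.06,-0.16,-0.14],[0,0,0]],
    [[0.1,-0.27,-0.14],[0,0,0]],
    [[0.121,-0.32,-0.14],[0,0,0]],
  ],
)

```text
t: 9.82
ee_pos: [444.8, -115.6, 35.0]
orientation: [-2.869, -1.276, 0.002]
ft_force: [-0.2, 0.1, 0.6]
width: 0.5
```

move_arm(
  motion=[
    [[0,0,0],[0,0,0]],
    [[0,0,0.03],[0,0,0]],
    [[0,0,0.06],[0,0,0]],
    [[0,0,0.08],[0,0,0]],
    [[0,0,0.08],[0,0,0]],
  ],
)

```text
t: 10.45
ee_pos: [446.1, -117.3, 22.9]
orientation: [-2.871, -1.274, 0.001]
ft_force: [-0.4, 0.0, -0.0]
width: 0.3
```

```bash
python3 -c "
from h import *
o,M=st();print('tool delta',np.round(M.T@(np.array([446.4,-117.3,14.5])-o['ee_pos']),2))
y,x=140,200
im=ctrl.get_image('side')['pixels'][:,:,::-1][y:y+140,x:x+140]
cv2.imwrite('pics/side2.png',cv2.resize(im,None,fx=4,fy=4,interpolation=cv2.INTER_CUBIC))
"
```

```text
t 10.45 p [ 446.08 -117.26   22.94] F [-0.43  0.04 -0.  ] w 0.3 xyaw 47.87 tilt [-6.e-04  2.e-04 -1.e+00] q [-0.283  0.546  2.086 -0.     0.51  -1.118]
tool delta [0.19 0.27 8.44]
```

View pics/side2.png

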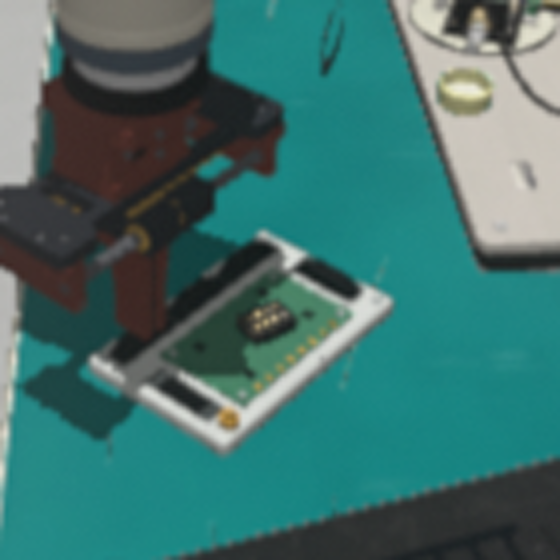

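move_arm(
  motion=[
    [[0,0,0.007],[0,0,0]],
    [[0,0,0.014],[0,0,0]],
    [[0,0,0.021],[0,0,0]],
    [[0,0,0.028],[0,0,0]],
    [[0,0,0.035],[0,0,0]],
  ],
)

```text
t: 11.12
ee_pos: [446.3, -117.1, 18.1]
orientation: [2.871, 1.275, 0.0]
ft_force: [-0.4, 0.4, 2.3]
width: 0.4
```

move_arm(
  motion=[
    [[0,0,0.005],[0,0,0]],
    [[0,0,0.01],[0,0,0]],
    [[0,0,0.015],[0,0,0]],
    [[0,0,0.019],[0,0,0]],
    [[0,0,0.021],[0,0,0]],
  ],
)

```text
t: 11.75
ee_pos: [446.3, -117.1, 14.9]
orientation: [2.871, 1.275, 0.0]
ft_force: [-0.2, 0.5, 3.2]
width: 0.1
```

move_arm(
  motion=[
    [[0,0,0.001],[0,0,0]],
    [[0,0,0.002],[0,0,0]],
    [[0,0,0.003],[0,0,0]],
    [[0,0,0.003],[0,0,0]],
    [[0,0,0.003],[0,0,0]],
  ],
)

```text
t: 12.38
ee_pos: [446.4, -117.2, 14.8]
orientation: [2.871, 1.275, 0.0]
ft_force: [-2.5, 0.7, 7.4]
width: 0.4
```

move_arm(
  motion=[
    [[0,0,-0.1],[0,0,0]],
    [[0.05,0,-0.14],[0,0,0]],
    [[0.16,0,-0.14],[0,0,0]],
    [[0.27,0,-0.14],[0,0,0]],
    [[0.32,0,-0.14],[0,0,0]],
  ],
)

```text
t: 13.0
ee_pos: [479.5, -80.4, 35.3]
orientation: [2.87, 1.277, 0.0]
ft_force: [0.1, 0.1, -0.5]
width: 0.5
```

move_arm(
  motion=[
    [[0,0,0],[0,0,0]],
    [[0,0,0.03],[0,0,0]],
    [[0,0,0.06],[0,0,0]],
    [[0,0,0.08],[0,0,0]],
    [[0,0,0.08],[0,0,0]],
  ],
)

```text
t: 13.62
ee_pos: [478.1, -81.7, 23.1]
orientation: [-2.871, -1.274, 0.001]
ft_force: [0.8, -0.1, 0.1]
width: 0.5
```

```bash
python3 -c "
from h import *
o,M=st();print('tool delta',np.round(M.T@(np.array([478.6,-81.7,14.5])-o['ee_pos']),2))
y,x=140,200
im=ctrl.get_image('side')['pixels'][:,:,::-1][y:y+140,x:x+140]
cv2.imwrite('pics/side3.png',cv2.resize(im,None,fx=4,fy=4,interpolation=cv2.INTER_CUBIC))
"
```

```text
t 13.62 p [478.1  -81.67  23.14] F [ 0.77 -0.08  0.1 ] w 0.5 xyaw 47.87 tilt [-7.e-04  1.e-04 -1.e+00] q [-0.194  0.565  2.035  0.     0.543 -1.029]
tool delta [0.31 0.4  8.64]
```

View pics/side3.png

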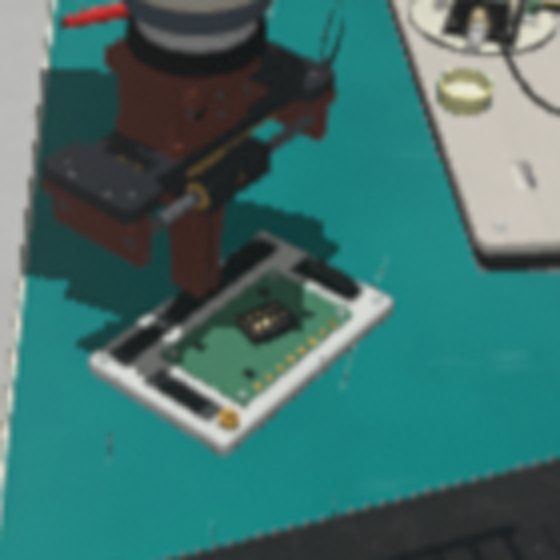

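Clips 1 and 2 look flat and low. The fingertip, at about (195,290), is over the third clip and clear of the chip box at (270,325). Pressing clip 3.

move_arm(
  motion=[
    [[0,0,0.007],[0,0,0]],
    [[0,0,0.014],[0,0,0]],
    [[0,0,0.021],[0,0,0]],
    [[0,0,0.028],[0,0,0]],
    [[0,0,0.035],[0,0,0]],
  ],
)

```text
t: 14.3
ee_pos: [478.5, -81.5, 18.3]
orientation: [2.871, 1.275, 0.0]
ft_force: [-0.0, -0.3, 2.7]
width: 0.4
```

move_arm(
  motion=[
    [[0,0,0.005],[0,0,0]],
    [[0,0,0.01],[0,0,0]],
    [[0,0,0.015],[0,0,0]],
    [[0,0,0.019],[0,0,0]],
    [[0,0,0.021],[0,0,0]],
  ],
)

```text
t: 14.92
ee_pos: [478.5, -81.5, 15.1]
orientation: [2.871, 1.275, 0.0]
ft_force: [-0.4, 0.8, 2.7]
width: 0.5
```

move_arm(
  motion=[
    [[0,0,0.001],[0,0,0]],
    [[0,0,0.002],[0,0,0]],
    [[0,0,0.003],[0,0,0]],
    [[0,0,0.004],[0,0,0]],
    [[0,0,0.004],[0,0,0]],
  ],
)

```text
t: 15.55
ee_pos: [478.5, -81.6, 14.8]
orientation: [2.871, 1.275, 0.0]
ft_force: [-0.5, 0.3, 6.6]
width: 0.3
```

move_arm(
  motion=[
    [[0,0,-0.1],[0,0,0]],
    [[0.05,0,-0.14],[0,0,0]],
    [[0.16,0,-0.14],[0,0,0]],
    [[0.27,0,-0.14],[0,0,0]],
    [[0.32,0,-0.14],[0,0,0]],
  ],
)

```text
t: 16.18
ee_pos: [511.7, -44.7, 35.3]
orientation: [2.87, 1.277, 0.001]
ft_force: [0.5, -0.6, 0.1]
width: 0.5
```

move_arm(
  motion=[
    [[0,0,0],[0,0,0]],
    [[0,0,0.03],[0,0,0]],
    [[0,0,0.06],[0,0,0]],
    [[0,0,0.08],[0,0,0]],
    [[0,0,0.08],[0,0,0]],
  ],
)

```text
t: 16.8
ee_pos: [510.3, -46.1, 23.1]
orientation: [-2.871, -1.274, 0.001]
ft_force: [0.0, 0.7, 0.8]
width: 0.3
```

```bash
python3 -c "
from h import *
o,M=st();print('tool delta',np.round(M.T@(np.array([510.8,-46.1,14.5])-o['ee_pos']),2))
y,x=140,200
im=ctrl.get_image('side')['pixels'][:,:,::-1][y:y+140,x:x+140]
cv2.imwrite('pics/side4.png',cv2.resize(im,None,fx=4,fy=4,interpolation=cv2.INTER_CUBIC))
"
```

```text
t 16.8 p [510.3  -46.08  23.11] F [0.03 0.73 0.76] w 0.3 xyaw 47.87 tilt [-7.e-04  1.e-04 -1.e+00] q [-0.113  0.588  1.975 -0.     0.579 -0.949]
tool delta [0.32 0.39 8.61]
```

View pics/side4.png

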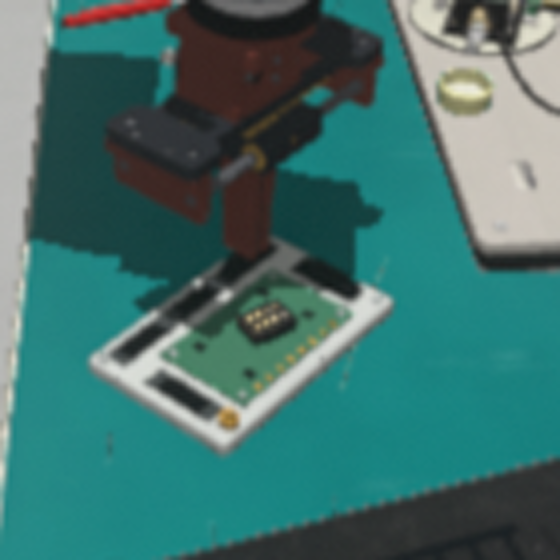

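The tip at about (248,250) is over clip 4 and clear of clip 5 at (325,280). Clips 1 to 3 are flat.

move_arm(
  motion=[
    [[0,0,0.007],[0,0,0]],
    [[0,0,0.014],[0,0,0]],
    [[0,0,0.021],[0,0,0]],
    [[0,0,0.028],[0,0,0]],
    [[0,0,0.035],[0,0,0]],
  ],
)

```text
t: 17.48
ee_pos: [510.7, -45.9, 18.3]
orientation: [2.871, 1.275, 0.0]
ft_force: [0.9, 0.1, 2.8]
width: 0.4
```

move_arm(
  motion=[
    [[0,0,0.005],[0,0,0]],
    [[0,0,0.01],[0,0,0]],
    [[0,0,0.015],[0,0,0]],
    [[0,0,0.019],[0,0,0]],
    [[0,0,0.021],[0,0,0]],
  ],
)

```text
t: 18.1
ee_pos: [510.7, -45.9, 15.0]
orientation: [2.871, 1.275, 0.0]
ft_force: [-0.5, -0.3, 2.1]
width: 0.3
```

move_arm(
  motion=[
    [[0,0,0.001],[0,0,0]],
    [[0,0,0.002],[0,0,0]],
    [[0,0,0.003],[0,0,0]],
    [[0,0,0.004],[0,0,0]],
    [[0,0,0.004],[0,0,0]],
  ],
)

```text
t: 18.73
ee_pos: [510.7, -45.9, 14.8]
orientation: [2.871, 1.275, 0.0]
ft_force: [-1.9, 0.8, 6.3]
width: 0.4
```

move_arm(
  motion=[
    [[0,0,-0.1],[0,0,0]],
    [[0.02,0.05,-0.14],[0,0,0]],
    [[0.06,0.16,-0.14],[0,0,0]],
    [[0.1,0.27,-0.14],[0,0,0]],
    [[0.12,0.32,-0.14],[0,0,0]],
  ],
)

```text
t: 19.35
ee_pos: [560.2, -65.5, 35.5]
orientation: [2.871, 1.274, 0.002]
ft_force: [0.8, -0.4, -0.3]
width: 0.6
```

move_arm(
  motion=[
    [[0,0,0],[0,0,0]],
    [[0,0,0.03],[0,0,0]],
    [[0,0,0.06],[0,0,0]],
    [[0,0,0.08],[0,0,0]],
    [[0,0,0.08],[0,0,0]],
  ],
)

```text
t: 19.98
ee_pos: [557.9, -64.6, 23.1]
orientation: [-2.871, -1.275, 0.001]
ft_force: [0.0, 0.7, 0.4]
width: 0.5
```

```bash
python3 -c "
from h import *
o,M=st();print('tool delta',np.round(M.T@(np.array([558.4,-64.9,14.5])-o['ee_pos']),2))
y,x=140,200
im=ctrl.get_image('side')['pixels'][:,:,::-1][y:y+140,x:x+140]
cv2.imwrite('pics/side5.png',cv2.resize(im,None,fx=4,fy=4,interpolation=cv2.INTER_CUBIC))
"
```

```text
t 19.98 p [557.94 -64.63  23.13] F [0.03 0.66 0.36] w 0.5 xyaw 47.89 tilt [-7.e-04  1.e-04 -1.e+00] q [-0.137  0.631  1.866  0.     0.645 -0.972]
tool delta [0.11 0.52 8.63]
```

View pics/side5.png

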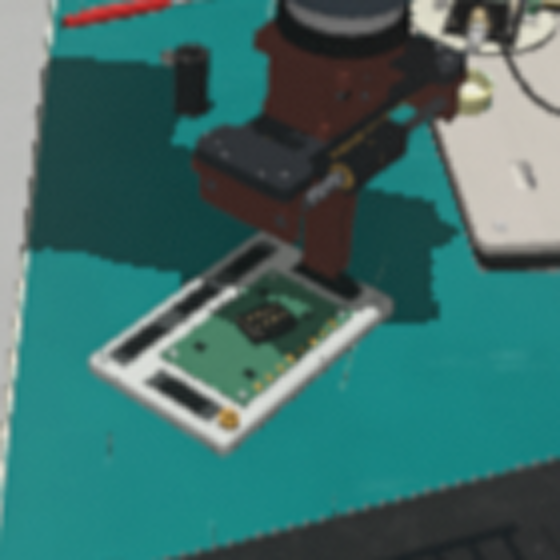

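The tip at (328,275) is centred over clip 5.

move_arm(
  motion=[
    [[0,0,0.007],[0,0,0]],
    [[0,0,0.014],[0,0,0]],
    [[0,0,0.021],[0,0,0]],
    [[0,0,0.028],[0,0,0]],
    [[0,0,0.035],[0,0,0]],
  ],
)

```text
t: 20.65
ee_pos: [558.3, -64.8, 18.3]
orientation: [2.871, 1.275, 0.0]
ft_force: [-1.2, -0.1, 3.8]
width: 0.2
```

move_arm(
  motion=[
    [[0,0,0.005],[0,0,0]],
    [[0,0,0.01],[0,0,0]],
    [[0,0,0.015],[0,0,0]],
    [[0,0,0.019],[0,0,0]],
    [[0,0,0.021],[0,0,0]],
  ],
)

```text
t: 21.28
ee_pos: [558.4, -64.8, 15.1]
orientation: [2.871, 1.275, 0.0]
ft_force: [-0.7, 0.2, 3.4]
width: 0.3
```

move_arm(
  motion=[
    [[0,0,0.001],[0,0,0]],
    [[0,0,0.002],[0,0,0]],
    [[0,0,0.003],[0,0,0]],
    [[0,0,0.004],[0,0,0]],
    [[0,0,0.004],[0,0,0]],
  ],
)

```text
t: 21.9
ee_pos: [558.4, -64.8, 14.8]
orientation: [2.871, 1.275, 0.0]
ft_force: [-1.3, -0.1, 6.9]
width: 0.8
```

move_arm(
  motion=[
    [[0,0,-0.1],[0,0,0]],
    [[0,0,-0.3],[0,0,0]],
    [[0,0,-0.6],[0,0,0]],
    [[0,0,-0.9],[0,0,0]],
    [[0,0,-1],[0,0,0]],
  ],
)

```text
t: 22.52
ee_pos: [559.8, -64.9, 167.8]
orientation: [2.869, 1.274, 0.007]
ft_force: [-0.2, -0.0, -0.1]
width: 0.5
```

move_arm(
  motion=[
    [[0,0,-0.2],[0,0,0]],
    [[0.05,-0.1,-0.3],[0,0,0]],
    [[0.1,-0.35,-0.3],[0,0,0]],
    [[0.2,-0.6,-0.3],[0,0,0]],
    [[0.2,-0.8,-0.3],[0,0,0]],
  ],
)

```text
t: 23.15
ee_pos: [487.7, 39.9, 208.6]
orientation: [-2.87, -1.276, 0.002]
ft_force: [1.1, 0.4, 1.0]
width: 0.6
```

```bash
python3 -c "
from h import *
st()
y,x=140,200
for c,(x,y) in dict(side=(200,140),top=(220,130)).items():
  im=ctrl.get_image(c)['pixels'][:,:,::-1][y:y+140,x:x+140]
  cv2.imwrite(f'pics/{c}6.png',cv2.resize(im,None,fx=4,fy=4,interpolation=cv2.INTER_CUBIC))
for n in('carrier','chip_carrier','loupe','post_holder','driver_red','clip_1_top','clip_2_top','clip_3_top','clip_4_top','clip_5_top'):
  print(n,[(np.round(d['location'],1).tolist(),round(float(d['p']),2)) for d in ctrl.pinpoint('side',n)])
"
```

```text
t 23.15 p [487.66  39.94 208.65] F [1.05 0.36 1.03] w 0.6 xyaw 47.95 tilt [-1.6e-03  3.0e-04 -1.0e+00] q [ 0.057  0.244  1.935  0.     0.964 -0.78 ]
carrier [([510.4, -111.9, 2.0], 0.58)]
chip_carrier [([519.4, -111.0, 12.0], 0.6), ([468.2, -166.0, 13.8], 0.36)]
loupe [([438.3, -322.9, 0.3], 0.69)]
post_holder [([473.4, 139.8, 2.1], 0.59), ([560.7, -64.3, 15.9], 0.22)]
driver_red [([455.2, 279.4, 3.3], 0.65), ([516.8, -108.3, 13.0], 0.33)]
clip_1_top [([468.3, -165.1, 15.9], 0.4)]
clip_2_top [([446.9, -115.7, 16.0], 0.46)]
clip_3_top [([479.8, -81.4, 13.0], 0.58)]
clip_4_top [([511.8, -47.6, 16.8], 0.43)]
clip_5_top [([559.7, -67.2, 12.3], 0.55)]
```

View pics/side6.png

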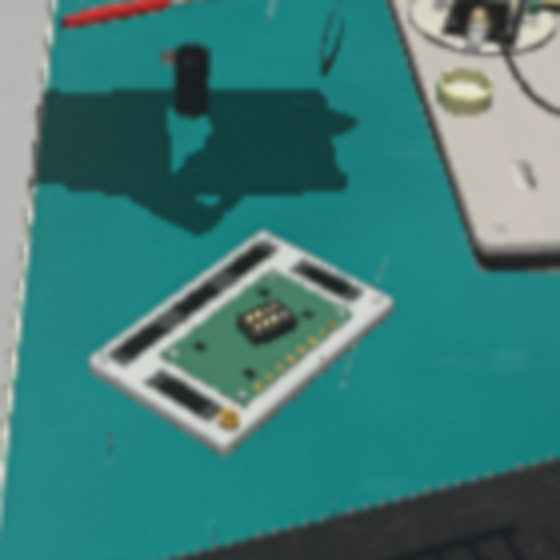

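The picture shows all five clips low and flat. The carrier corners at (92,362), (228,448), (393,300) and (262,233) are unchanged, and the chip box is in place.

```bash
python3 -c "
from workcell import ctrl
print(ctrl.close_job())"
```

```text
the job is handed in; nothing more can be done
None
```

I pressed all five clips in order, from the one beside the stud round to the far end of the U, and handed the job in at about 23 s. No verdict came back, so the result rests on my own checks.

- **Pressing:** I used the closed fingertips. On each clip I felt the stop at a tip height of about 14.8 mm. The highest force I read at the end of a move was 6 to 10 N per clip. Between clips the tips rose to no more than about 35.5 mm above the bench.
- **Clips afterwards:** the last side picture shows all five low and flat. The networks put the clip tops at 12 to 17 mm, against 14.5 mm fully down, which is within their error.
- **Nothing moved that should not:** the carrier corners stayed at the same places in the side pictures. The networks put the carrier, chip box, loupe, post holder and screwdriver within about 5 mm of where they first saw them, which is about their error.
- **Disagreement:** the networks' carrier centre differed from my corner fit by about 4 mm, and some clip points by 2 to 3 mm. I used the fit with the clip layout, and the touch on each clip agreed with it.

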